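# Check the bench spring gauge at its set mark

### The job

Two spring gauges lie on the lab bench; check the one with the thick barrel. Draw its upright grip away from the barrel until its pointer is level with the small clip set beside its scale, hold it still there for about two seconds, then guide the grip back until it is fully home, without letting it snap back, and let go. Do not draw out the gauge with the slim barrel.

Things in the scene. Friction and masses are not known exactly. Their poses are not given: they have to be found in the camera images.
- thick: The thick-barrelled gauge, fixed to the table: grey metal base 340 x 90 x 8 mm with a grey barrel 42 mm thick, 122 mm long, top 51 mm above the table. z up, x along the gauge from grip to barrel. Origin on the table on the centre line, 29 mm before the barrel's near end. The other gauge is alike but for its barrel, 20 mm thick; either may lie left or right.
- thick_grip (a point): Middle of its grip: an upright black cylinder 22 mm in diameter, from 17 to 82 mm above the table on a small carriage; the point is on its axis, 60 mm above the table. Axes as the gauge: x towards the barrel, whose end is 74 mm off when home (an 8 mm rod, 30 mm above the table, joins them). It is pulled along -x. A thin pointer stands out low to +y, at the same x as the grip's axis.
- thick_slide (a joint): How far the thick-barrelled gauge is drawn out, in m: 0 fully home (as at the start), at most 0.115. A spring pulls it home: about 1.5 N at 0, rising by 0.6 N for each 10 mm; let go when drawn out, it snaps back fast.
- thick_clip_mark (a point): Top middle of the small dark steel clip, fixed on the +y edge of the thick gauge's base beside the scale: 10 mm along the gauge, 22 mm above the table, 42 mm from the centre line. Axes as the gauge, x towards the barrel. The pointer is level with the clip when grip axis and this point have the same x along the gauge, 55 to 90 mm of travel from home.
- slim_slide (a joint): How far the slim-barrelled gauge is drawn out, in m: 0 fully home, as it must remain.

How it is judged (in metres and radians):
On the way:
1. the thick-barrelled gauge is drawn out with its pointer within 12 mm of the clip, and held still there for 1 s (x of thick_grip in the frame of thick_clip_mark between -0.012 and 0.012 m and velocity of joint thick_slide between -0.02 and 0.02 m/s), for 1 s.
At the end, for the whole second after the job is handed in: the thick-barrelled gauge is fully home again (within 6 mm) and at rest, and the slim one is home (within 10 mm) (value of joint thick_slide below 0.006 m and velocity of joint thick_slide between -0.02 and 0.02 m/s and value of joint slim_slide below 0.01 m); the robot touches nothing.
It fails at once if the thick-barrelled gauge snaps back (faster than 0.5 m/s while still more than 20 mm out) (velocity of joint thick_slide below -0.5 m/s and value of joint thick_slide above 0.02 m).
It fails at once if the slim-barrelled gauge is drawn out by more than 15 mm (value of joint slim_slide above 0.015 m).
It also fails if it takes over 40 s, if anything falls off the work surface, if the arm or the gripper's body presses on something with over 40 N, if the wrist force passes 120 N, or if a joint passes its speed limit or range.

### The arm

A 7-joint arm with a two-finger parallel gripper is mounted at the origin on the work surface. World frame = base frame: x ahead of the robot, y to its left, z up, the work surface at z = 0. Lengths are in mm, angles in rad, forces in N, time in s.
With the tool pointing down it reaches from about 425 to 1025 mm from the base axis. Payload 9.4 kg.
Tool frame: the origin (TCP) lies at the very end of the fingers, on their centre line; the grasp point (between the pads) lies 19 mm behind it; z points along the fingers, y is the line along which they close (so a half turn about z gives the same grasp; the last joint's range is limited). The gripper opens to 85 mm and grips with 20 to 120 N. Pads are 22 mm wide; open, the fingers measure 114 mm over their backs; the gripper's body (76 mm by 85 mm) begins 54 mm behind the grasp point. The pads swing forward as they close: fully open they stand 13 mm farther back than shut.
Start: joints at [-1.417, 0.599, -0.003, 1.599, 0.002, 0.943, -0.08], TCP at [165.853, 705.774, 231.275] pointing down, gripper open.
Joint ranges: [-2.57, 2.57], [-0.35, 1.97], [-1.29, 1.29], [0.11, 2.56], [-1.05, 4.19], [0.11, 1.86], [-2.63, 2.63]. Speed limits (rad/s): [2.22, 2.22, 3.01, 3.01, 3.14, 3.14, 3.14].

### API

Orientations are given as [roll, pitch, yaw] about the fixed x, y, z axes, in that order (R = Rz(yaw) Ry(pitch) Rx(roll)).
In Python, from station import manip gives the robot as it stands.
- The arm moves only by the tool servo_tool, never from a script. Its argument "steps" is a list of rows, each a list of 6 numbers: the shift along the tool's x, y, z in units of 20 mm (1.0 is 20 mm), then the turn, a rotation vector about the tool's x, y, z in units of 0.08 rad (1.0 is 0.08 rad). In form: [[tx, ty, tz, ax, ay, az], ...]. A call has 1 to 20 rows; each row shifts and turns the commanded pose from where the row before left it, along the tool's axes as they then stand; what a row does not reach is not made up. A row lasts 1/12 s, in which the tool goes at most 41.7 mm and 7.16 degrees, less where a joint would pass 70% of its speed; a pose out of reach is approached as far as the arm can. A call with a number of a shift or a turn outside -1 to 1 is refused whole. A call with a gripper value outside its range is refused whole. "fingers" is the opening, from 0 (shut) to 1 (fully open), set as the call begins (left out, the last holds). The fingers move at their own pace and stop on an object; "newtons" is the grip in N (left out, the last holds). Time passes only in rows, so rows that do not move let the fingers close. It gives the time, the measured TCP pose, the force, the opening and the grip force at its end, in the units of the state.
- manip.get_obs(): the state, without advancing time (a new reading comes with each control period).
- manip.snapshot(name): name is "side" or "top"; returns (picture, depth): 480x640x3 uint8, blue, green, red; 480x640 float32, mm along the optical axis (not along the pixel's ray), 0 where there is no reading.
- manip.calibration(name): a dict with "mtx" (3x3 intrinsics, pixels), "dist_coeffs" ([k1, k2, p1, p2, k3] as OpenCV has them; the pictures are not rectified), "xyz" and "orientation" of the camera in the world. Camera axes: x right, y down, z forward; pixel columns grow to the right and rows downward; lengths in mm; the calibration is good to about 2 mm. A picture is of the moment at which its call begins. calibration takes no time and is no camera call.
- manip.sign_off(): hands the job in; it is judged then, once.
The state is a dict: "time": time; "joints": joint angles; "qd": joint speeds; "tau": joint torques, N m; "position": TCP position; "tool_rot": TCP orientation; "force": force on the tool from outside, world axes, zero at the start; "moment": the same for the moment, N m; "opening": finger opening in mm; "grip_force": force on a finger pad.
Only numpy, scipy, OpenCV 4.12 (cv2) and the standard library are available. Lean on these libraries where they do the work, as an engineer would, in place of code of your own. Each camera call takes 0.05 s, during which the arm holds its last target. There are 200 camera calls.

## Working session

There is one attempt and no reset: what is moved stays moved. The work goes in short steps, Python scripts to look and compute and a tool call to move; the robot and the scene stay as the last step left them, time stands still between calls to the robot, and variables do not carry over. Pictures are saved under pics/ and viewed, at most 10 in all, crops included, and the job is handed in when it is done.

Besides the shell and the picture viewer there is one more tool, called after "Call:" as a command line: name --pt "numbers of a row" for each row, then --argument value for the rest. servo_tool: Moves the arm, as the interface text tells. Its arguments: {"type":"object","properties":{"steps":{"type":"array"},"fingers":{"type":"number"},"newtons":{"type":"number"}},"required":["steps"]}

```bash
mkdir -p pics
python3 - <<'E'
from station import manip
import cv2,numpy as np
for n in("top","side"):
    p,d=manip.snapshot(n); cv2.imwrite(f"pics/{n}0.png",p); np.save(f"{n}0.npy",d); 
    c=manip.calibration(n); print(n,c)
o=manip.get_obs(); print(o)
E
```

```text
top {'mtx': array([[557.3036151 ,   0.        , 314.70444841],
       [  0.        , 557.3036151 , 243.01544909],
       [  0.        ,   0.        ,   1.        ]]), 'dist_coeffs': array([-0.05618101,  0.        ,  0.        ,  0.        ,  0.        ]), 'xyz': array([4.88012726e+02, 1.16791093e-01, 7.78395445e+02]), 'orientation': array([-3.01791139, -0.01752388, -1.54467866])}
side {'mtx': array([[537.8035359 ,   0.        , 325.35142153],
       [  0.        , 537.8035359 , 239.03287865],
       [  0.        ,   0.        ,   1.        ]]), 'dist_coeffs': array([-0.01793412,  0.        ,  0.        ,  0.        ,  0.        ]), 'xyz': array([ 231.15862779, -405.12313797,  597.28285136]), 'orientation': array([-2.32975197,  0.01306677, -0.71966073])}
{'time': 0.1, 'joints': array([-1.4166965 ,  0.60003691, -0.00255297,  1.60005639,  0.00177156,
        0.94287039, -0.07980808]), 'qd': array([-1.71809264e-03, -5.14325161e-04, -5.38202930e-05, -2.40812949e-03,
       -6.09331208e-05, -6.59162626e-04,  3.40363322e-04]), 'tau': array([ 5.76773600e-03, -7.77997255e+01,  1.56984631e+00, -2.58627641e+01,
        1.25912731e-02,  5.54006561e-03, -2.05710307e-05]), 'position': array([165.75184858, 705.37138425, 230.50676246]), 'tool_rot': array([-3.14022750e+00,  9.97691829e-05,  2.91083453e+00]), 'force': array([ 0.23535545, -0.78202542, -0.37939738]), 'moment': array([-0.01960096, -0.00582238,  0.06384051]), 'grip_force': 0.0, 'opening': 85.43828239893685}
```

View pics/top0.png

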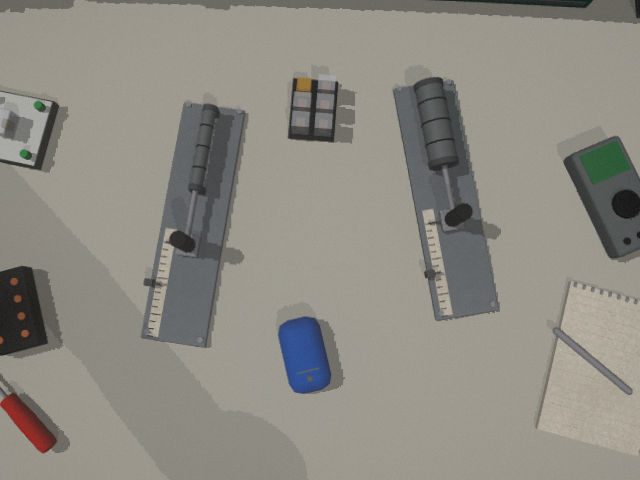

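View pics/side0.png

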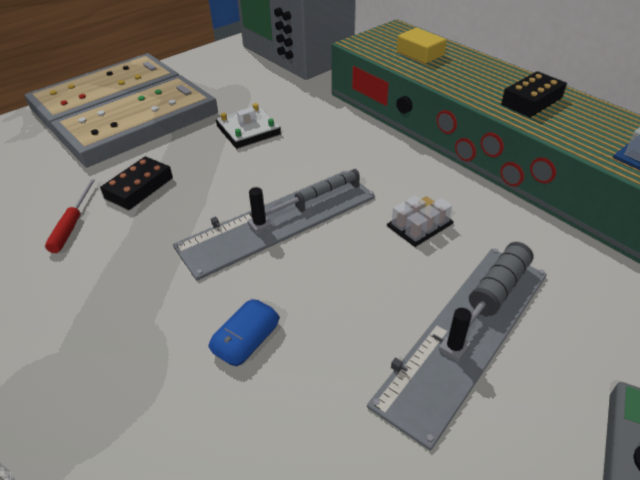

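The top view shows the thick gauge on the right: grip top near (465,211), clip near (430,274), base corners near (395,88), (452,80), (496,310), (438,319). The side view shows its grip top near (462,314), clip near (397,365). The slim gauge is on the left.

```bash
cat > h.py <<'E'
import cv2,numpy as np
from station import manip
from scipy.spatial.transform import Rotation as R
def ray(n,uv):
    c=manip.calibration(n)
    q=cv2.undistortPoints(np.array([[uv]],float),c["mtx"],c["dist_coeffs"])[0,0]
    return c["xyz"],R.from_euler("xyz",c["orientation"]).apply([q[0],q[1],1])
def plane(n,uv,z):
    o,d=ray(n,uv); return o+d*(z-o[2])/d[2]
def tri(a,b):
    (o1,d1),(o2,d2)=ray("top",a),ray("side",b)
    d1/=np.linalg.norm(d1);d2/=np.linalg.norm(d2)
    s=np.linalg.lstsq(np.c_[d1,-d2],o2-o1,rcond=None)[0]
    p,q=o1+s[0]*d1,o2+s[1]*d2
    return (p+q)/2,np.linalg.norm(p-q)
E
python3 - <<'E'
from h import *
np.set_printoptions(precision=1,suppress=True)
t=cv2.imread("pics/top0.png"); s=cv2.imread("pics/side0.png")
# base outline: bluish grey region in top
h=cv2.cvtColor(t,cv2.COLOR_BGR2HSV)
m=((h[...,2]<125)).astype(np.uint8)*255; m[:, :385]=0; m[:,505:]=0; m[:60]=0;m[330:]=0
cs,_=cv2.findContours(m,cv2.RETR_EXTERNAL,cv2.CHAIN_APPROX_NONE)
c=max(cs,key=cv2.contourArea); r=cv2.minAreaRect(c); print(cv2.contourArea(c),r)
b=np.array([plane("top",p,8) for p in cv2.boxPoints(r)]); print(b)
for n,im,(x0,x1,y0,y1) in(("top",t,(440,480,198,232)),("side",s,(440,478,300,358))):
    g=im[y0:y1,x0:x1].max(2)<38
    g=(g*255).astype(np.uint8); k,l,st,ce=cv2.connectedComponentsWithStats(g)
    i=1+st[1:,4].argmax(); print(n,st[i][:4]+[x0,y0,0,0],ce[i]+[x0,y0])
crop=np.hstack([cv2.resize(t[190:330,385:505],None,fx=3.3,fy=3.9,interpolation=2),cv2.resize(s[290:430,365:485],None,fx=3.3,fy=3.9,interpolation=2)])
cv2.imwrite("pics/crop.png",crop)
E
```

```text
15306.5 ((452.43023681640625, 196.1251983642578), (242.74171447753906, 82.67464447021484), 80.28121185302734)
[[ 821.4 -116.2    8. ]
 [ 848.1 -236.7    8. ]
 [ 499.7 -290.3    8. ]
 [ 478.  -175.7    8. ]]
top [457 215   2   2] [457.5 215.5]
side [448 308  23  43] [458.7 328.8]
```

View pics/crop.png

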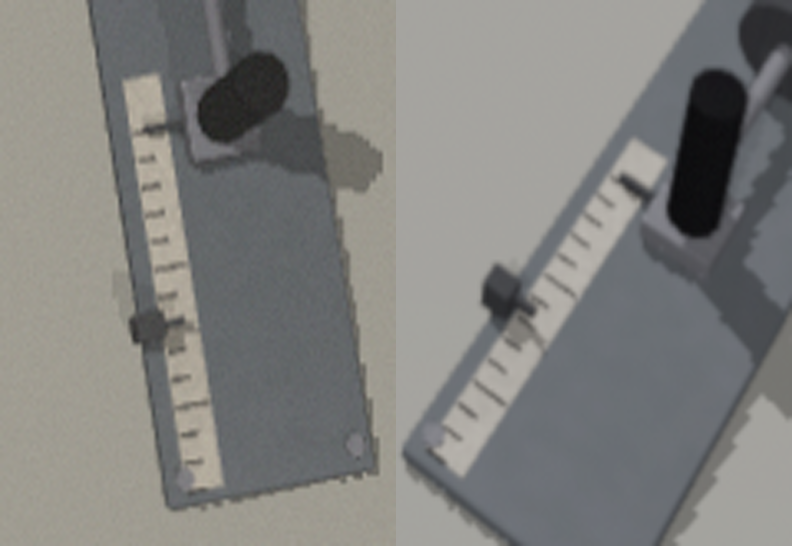

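The crop shows (in full-image pixels) grip top centre at top (463.8,210.8) / side (463.2,313.1), clip top at top (429.8,273.6) / side (397.7,361.5), and base corners in the top view at (436.5,320.3) and (499.2,310.5), with the left edge through (411.7,190).

Run:
```python
from h import *
np.set_printoptions(precision=1,suppress=True)
g=plane("top",(463.8,210.8),82);g2=plane("side",(463.2,313.1),82)
print("grip",g,g2,tri((463.8,210.8),(463.2,313.1)))
c=plane("top",(429.8,273.6),22);c2=plane("side",(397.7,361.5),22)
print("clip",c,c2,tri((429.8,273.6),(397.7,361.5)))
A=plane("top",(411.7,190),8);B=plane("top",(436.5,320.3),8);C=plane("top",(499.2,310.5),8);D=plane("top",(395,88),8)
print(A,B,C,D,np.linalg.norm(B-C),np.linalg.norm(B-D))
for e in(A-B,D-B):
    print("yaw",np.arctan2(e[1],e[0]))
e=B-C;print("yaw from short",np.arctan2(e[1],e[0])-np.pi/2)
yaw=np.arctan2(*(D-B)[[1,0]]);x=np.array([np.cos(yaw),np.sin(yaw)]);y=np.array([-x[1],x[0]])
for gg in(g,g2):
  for cc in(c,c2): print("travel",(gg-cc)[:2]@x,"lat",(cc-gg)[:2]@y)
print("pointer",plane("top",(433.5,223),20), "edge lat",(B-g)[:2]@y,(C-g)[:2]@y)
o=manip.get_obs();print(R.from_euler("xyz",o["tool_rot"]).as_matrix())
```

```text
grip [ 621.8 -199.5   82. ] [ 622.4 -202.1   82. ] (array([ 623. , -200.8,   79.9]), np.float64(1.9600102247189395))
clip [ 544.7 -169.1   22. ] [ 545.8 -172.2   22. ] (array([ 546. , -170.5,   19.4]), np.float64(2.6856918955617983))
[ 663.7 -146.4    8. ] [ 481.4 -181.7    8. ] [ 496.9 -269.8    8. ] [ 814.7 -121.8    8. ] 89.40257439063815 338.5978450460664
yaw 0.1916333943119077
yaw 0.17798725925622957
yaw from short 0.17342283136960335
travel 70.51271069796942 lat 43.63131596353019
travel 70.04126436304705 lat 40.334556601484884
travel 70.60311642018797 lat 46.250878823204005
travel 70.13167008526558 lat 42.954119461158704
pointer [ 615.2 -174.7   20. ] edge lat 42.39773841664804 -47.00390466890322
[[-1.   0.2 -0. ]
 [ 0.2  1.  -0. ]
 [-0.  -0.  -1. ]]
```

Thick gauge: yaw 0.178, grip at about (622,-201), travel to clip about 70 mm. I will close the fingers along the gauge axis, tool yaw 1.749.

Call:
servo_tool --pt "-1 -0.65 0 0 0 0" --pt "-1 -0.65 0 0 0 0" --pt "-1 -0.65 0 0 0 0" --pt "-1 -0.65 0 0 0 0" --pt "-1 -0.65 0 0 0 0" --pt "-1 -0.65 0 0 0 0" --pt "-1 -0.65 0 0 0 0" --pt "-1 -0.65 0 0 0 0" --pt "-1 -0.65 0 0 0 0" --pt "-1 -0.65 0 0 0 0" --pt "-1 -0.65 0 0 0 0" --pt "-1 -0.65 0 0 0 0" --pt "-1 -0.65 0 0 0 0" --pt "-1 -0.65 0 0 0 0" --pt "-1 -0.65 0 0 0 0" --pt "-1 -0.65 0 0 0 0" --pt "-1 -0.65 0 0 0 0" --pt "-1 -0.65 0 0 0 0" --pt "-1 -0.65 0 0 0 0" --pt "-1 -0.65 0 0 0 0"

```text
time: 1.77
position: [496.3, 360.1, 231.0]
tool_rot: [-3.141, -0.0, 2.911]
force: [-0.0, 0.2, -0.1]
opening: 85.6
grip_force: 0.0
```

Call:
servo_tool --pt "0 0 0 0 0 0.97" --pt "0 0 0 0 0 0.97" --pt "0 0 0 0 0 0.97" --pt "0 0 0 0 0 0.97" --pt "0 0 0 0 0 0.97" --pt "0 0 0 0 0 0.97" --pt "0 0 0 0 0 0.97" --pt "0 0 0 0 0 0.97" --pt "0 0 0 0 0 0.97" --pt "0 0 0 0 0 0.97" --pt "0 0 0 0 0 0.97" --pt "0 0 0 0 0 0.97" --pt "0 0 0 0 0 0.97" --pt "0 0 0 0 0 0.97" --pt "0 0 0 0 0 0.97" --pt "0 0 0 0 0 0"

```text
time: 3.1
position: [495.5, 361.2, 230.9]
tool_rot: [-3.141, 0.001, 1.744]
force: [1.3, -0.2, -0.2]
opening: 85.3
grip_force: 0.0
```

Call:
servo_tool --pt "-1 0.05 0 0 0 0" --pt "-1 0.05 0 0 0 0" --pt "-1 0.05 0 0 0 0" --pt "-1 0.05 0 0 0 0" --pt "-1 0.05 0 0 0 0" --pt "-1 0.05 0 0 0 0" --pt "-1 0.05 0 0 0 0" --pt "-1 0.05 0 0 0 0" --pt "-1 0.05 0 0 0 0" --pt "-1 0.05 0 0 0 0" --pt "-1 0.05 0 0 0 0" --pt "-1 0.05 0 0 0 0" --pt "-1 0.05 0 0 0 0" --pt "-1 0.05 0 0 0 0" --pt "-1 0.05 0 0 0 0" --pt "-1 0.05 0 0 0 0" --pt "-1 0.05 0 0 0 0" --pt "-1 0.05 0 0 0 0" --pt "-1 0.05 0 0 0 0" --pt "-1 0.05 0 0 0 0"

```text
time: 4.77
position: [585.5, -30.1, 231.2]
tool_rot: [-3.141, -0.0, 1.75]
force: [-0.1, -0.5, 0.0]
opening: 85.6
grip_force: 0.0
```

Call:
servo_tool --pt "-1 0.05 0 0 0 0" --pt "-1 0.05 0 0 0 0" --pt "-1 0.05 0 0 0 0" --pt "-1 0.05 0 0 0 0" --pt "-1 0.05 0 0 0 0" --pt "-1 0.05 0 0 0 0" --pt "-1 0.05 0 0 0 0" --pt "-1 0.05 0 0 0 0" --pt "-0.8 0 0 0 0 0" --pt "0 0 0 0 0 0" --pt "0 0 0 0 0 0"

```text
time: 5.68
position: [623.9, -201.8, 231.0]
tool_rot: [-3.141, -0.0, 1.746]
force: [-0.6, -0.5, 0.3]
opening: 85.5
grip_force: 0.0
```

Call:
servo_tool --pt "0 -0.05 0.7 0 0 0" --pt "0 0 0.7 0 0 0" --pt "0 0 0.7 0 0 0" --pt "0 0 0.7 0 0 0" --pt "0 0 0.7 0 0 0" --pt "0 0 0.7 0 0 0" --pt "0 0 0.7 0 0 0" --pt "0 0 0.7 0 0 0" --pt "0 0 0.7 0 0 0" --pt "0 0 0.7 0 0 0" --pt "0 0 0.7 0 0 0" --pt "0 0 0.7 0 0 0" --pt "0 0 0.3 0 0 0" --pt "0 0 0.3 0 0 0" --pt "0 0 0.3 0 0 0" --pt "0 0 0 0 0 0"

```text
time: 7.02
position: [622.9, -200.8, 44.5]
tool_rot: [-3.141, -0.0, 1.747]
force: [-0.4, -0.0, -0.3]
opening: 85.3
grip_force: 0.0
```

Call:
servo_tool --pt "0 0 0 0 0 0" --pt "0 0 0 0 0 0" --pt "0 0 0 0 0 0" --pt "0 0 0 0 0 0" --pt "0 0 0 0 0 0" --pt "0 0 0 0 0 0" --pt "0 0 0 0 0 0" --pt "0 0 0 0 0 0" --pt "0 0 0 0 0 0" --pt "0 0 0 0 0 0" --pt "0 0 0 0 0 0" --pt "0 0 0 0 0 0" --fingers 0 --newtons 40

```text
time: 8.02
position: [621.8, -201.5, 45.8]
tool_rot: [-3.14, -0.001, 1.746]
force: [-5.6, -0.8, 6.3]
opening: 20.5
grip_force: 39.2
```

Run:
```python
from h import *
p,_=manip.snapshot("side"); cv2.imwrite("pics/side1.png",p)
print(manip.get_obs()["position"])
```

```text
[ 621.76536402 -201.5096941    45.79520194]
```

View pics/side1.png

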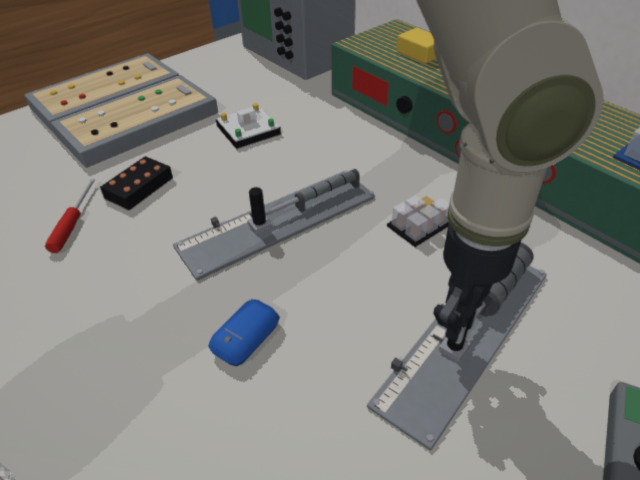

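The side view shows the fingers closed on the thick gauge's grip near (458,325), the gauge still home. Now I pull 70 mm.

Call:
servo_tool --pt "0 -0.25 0 0 0 0" --pt "0 -0.25 0 0 0 0" --pt "0 -0.25 0 0 0 0" --pt "0 -0.25 0 0 0 0" --pt "0 -0.25 0 0 0 0" --pt "0 -0.25 0 0 0 0" --pt "0 -0.25 0 0 0 0" --pt "0 -0.25 0 0 0 0" --pt "0 -0.25 0 0 0 0" --pt "0 -0.25 0 0 0 0" --pt "0 -0.25 0 0 0 0" --pt "0 -0.25 0 0 0 0" --pt "0 -0.25 0 0 0 0" --pt "0 -0.25 0 0 0 0" --pt "0 0 0 0 0 0" --pt "0 0 0 0 0 0"

```text
time: 9.4
position: [555.1, -213.9, 45.7]
tool_rot: [3.14, 0.001, 1.747]
force: [6.1, 0.1, 4.9]
opening: 20.9
grip_force: 39.7
```

Run:
```python
from h import *
o=manip.get_obs();print(o["position"],(np.array([621.8,-201.5])-o["position"][:2])@[.984,.177])
a,_=manip.snapshot("top"); p,_=manip.snapshot("side")
cv2.imwrite("pics/pull.png",np.hstack([cv2.resize(a[190:330,385:505],None,fx=3.3,fy=3.9,interpolation=2),cv2.resize(p[290:430,365:485],None,fx=3.3,fy=3.9,interpolation=2)]))
```

```text
[ 555.05502091 -213.87972304   45.74000928] 67.86827040314273
```

View pics/pull.png

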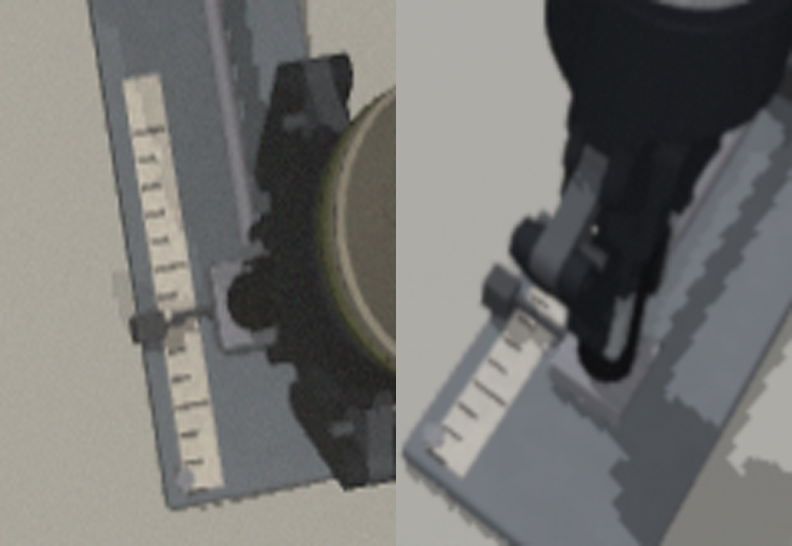

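The crop shows the pointer (about (444,271) in the top view) practically level with the clip (430,274). I'll nudge it 2 mm and hold for over 2 s.

Call:
servo_tool --pt "0 -0.1 0 0 0 0" --pt "0 0 0 0 0 0" --pt "0 0 0 0 0 0" --pt "0 0 0 0 0 0" --pt "0 0 0 0 0 0" --pt "0 0 0 0 0 0" --pt "0 0 0 0 0 0" --pt "0 0 0 0 0 0" --pt "0 0 0 0 0 0" --pt "0 0 0 0 0 0" --pt "0 0 0 0 0 0" --pt "0 0 0 0 0 0" --pt "0 0 0 0 0 0" --pt "0 0 0 0 0 0" --pt "0 0 0 0 0 0" --pt "0 0 0 0 0 0" --pt "0 0 0 0 0 0" --pt "0 0 0 0 0 0" --pt "0 0 0 0 0 0" --pt "0 0 0 0 0 0"

```text
time: 11.17
position: [553.5, -214.2, 45.7]
tool_rot: [3.139, 0.001, 1.747]
force: [5.6, -0.1, 5.5]
opening: 21.2
grip_force: 39.7
```

Call:
servo_tool --pt "0 0 0 0 0 0" --pt "0 0 0 0 0 0" --pt "0 0 0 0 0 0" --pt "0 0 0 0 0 0" --pt "0 0 0 0 0 0" --pt "0 0 0 0 0 0" --pt "0 0 0 0 0 0" --pt "0 0 0 0 0 0"

```text
time: 11.83
position: [553.5, -214.2, 45.7]
tool_rot: [3.139, 0.001, 1.747]
force: [6.1, -0.3, 6.3]
opening: 21.1
grip_force: 39.7
```

Call:
servo_tool --pt "0 0.25 0 0 0 0" --pt "0 0.25 0 0 0 0" --pt "0 0.25 0 0 0 0" --pt "0 0.25 0 0 0 0" --pt "0 0.25 0 0 0 0" --pt "0 0.25 0 0 0 0" --pt "0 0.25 0 0 0 0" --pt "0 0.25 0 0 0 0" --pt "0 0.25 0 0 0 0" --pt "0 0.25 0 0 0 0" --pt "0 0.25 0 0 0 0" --pt "0 0.25 0 0 0 0" --pt "0 0.25 0 0 0 0" --pt "0 0.15 0 0 0 0" --pt "0 0.1 0 0 0 0" --pt "0 0.05 0 0 0 0" --pt "0 0 0 0 0 0" --pt "0 0 0 0 0 0" --pt "0 0 0 0 0 0"

```text
time: 13.42
position: [621.6, -201.6, 45.7]
tool_rot: [-3.141, -0.0, 1.746]
force: [0.7, 0.5, 8.6]
opening: 21.0
grip_force: 40.2
```

Call:
servo_tool --pt "0 0 0 0 0 0" --pt "0 0 0 0 0 0" --pt "0 0 0 0 0 0" --pt "0 0 0 0 0 0" --pt "0 0 0 0 0 0" --pt "0 0 0 0 0 0" --pt "0 0 0 0 0 0" --pt "0 0 0 0 0 0" --pt "0 0 0 0 0 0" --pt "0 0 0 0 0 0" --pt "0 0 0 0 0 0" --pt "0 0 0 0 0 0" --fingers 1

```text
time: 14.42
position: [622.3, -201.4, 45.3]
tool_rot: [3.142, 0.0, 1.747]
force: [0.2, 0.0, -0.1]
opening: 85.4
grip_force: 0.0
```

Call:
servo_tool --pt "0 0 -0.3 0 0 0" --pt "0 0 -0.5 0 0 0" --pt "0 0 -0.7 0 0 0" --pt "0 0 -0.7 0 0 0" --pt "0 0 -0.7 0 0 0" --pt "0 0 -0.7 0 0 0" --pt "0 0 -0.7 0 0 0" --pt "0 0 -0.7 0 0 0" --pt "0 0 -0.7 0 0 0" --pt "0 0 -0.7 0 0 0" --pt "0 0 -0.7 0 0 0" --pt "0 0 -0.7 0 0 0" --pt "0 0 -0.5 0 0 0" --pt "0 0 -0.3 0 0 0" --pt "0 0 0 0 0 0" --pt "0 0 0 0 0 0" --pt "0 0 0 0 0 0" --pt "0 0 0 0 0 0"

```text
time: 15.92
position: [621.8, -201.2, 216.5]
tool_rot: [-3.14, -0.001, 1.747]
force: [-0.3, -0.6, 0.5]
opening: 85.1
grip_force: 0.0
```

Run:
```python
from h import *
p,_=manip.snapshot("side"); cv2.imwrite("pics/end.png",p)
```

```text
(no output)
```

View pics/end.png

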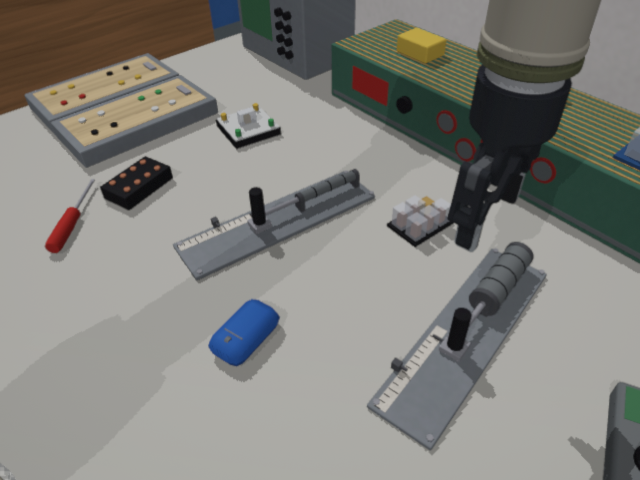

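The grip is back at its starting pixels (top near (462,314)), the slim gauge is untouched and the gripper is clear.

```bash
python3 -c "
from station import manip
print(manip.sign_off())"
```

```text
the job is handed in; nothing more can be done
None
```

I drew the thick gauge out about 69 mm until its pointer was level with the clip, held it there for over 2 s, guided it back home and let go, and handed the job in at about 16 s. The slim gauge was not touched, and the sign-off returned no verdict.

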